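Close the loaded organiser box and weigh down its lid

TASK

One of the two small grey organiser boxes has been loaded with three brass pipe adaptors, while the other has only a few tiny screws and washers in it; the hinged lids of both stand ajar. Close the lid of the loaded box fully, then lay the small steel gauge block flat on the middle of the closed lid to weigh it down. Leave the other box open.

Things in the scene. Friction and masses are not known exactly. Their poses are not given: they have to be found in the camera images.
- brass_adaptor: The middle one of three like brass pipe adaptors, 25 mm tall: a hexagon foot 17 mm across and above it a round threaded stem of 12 mm diameter. It stands in the middle compartment of the loaded box (the others in the outer ones), within 20 mm of that box's centre. Origin: centre of its underside, z up.
- lip_a (a point): Middle of the free front edge of one organiser box's lid. The box is grey, fixed, 76 mm deep, 116 mm wide (along the hinge), 33 mm high when shut; the lid a clear plate, 2 mm thick. Origin 81 mm from the hinge line, which is 31 mm above the table at the box's far side. Axes: y along the hinge; x in the lid plane towards the hinge; z out of its top. Shut: 32 mm high and level.
- lip_b (a point): The same on the other, like box, 150 mm or more away from the first. Either lid starts 0.38 to 0.52 rad open (front edge 60 to 72 mm high), stays where it is left (friction 0.02 N m, no spring or latch), and shuts when its top is pushed down. A box's centre lies 40 mm from its hinge. A hose and pipes hang 0.46 m or more above the table before the boxes: reach in low, with the tool tilted.
- gauge: Plain steel gauge block, 17 x 44 x 12 mm (x, y, z), 110 g, lying flat on a fixed low aluminium rest (26 x 50 mm, top 22 mm above the table) in front of the gap between the boxes. Origin: centre of its underside, z up; its long side is y.

How it is judged:
By the outcome, as a careful person would: the job done as asked, in the order asked, and still so for the second after the job is handed in, with the robot touching nothing.
It also fails if it takes over 58 s, if anything falls off the work surface, if the arm or the gripper's body presses on something with over 40 N, if the wrist force passes 120 N, or if a joint passes its speed limit or range.

ROBOT

A 7-joint arm with a two-finger parallel gripper is mounted at the origin on a cart in front of the work surface, level with it; the furniture and walls round the work are solid. World frame = base frame: x ahead of the robot, y to its left, z up, the work surface at z = 0. Lengths are in mm, angles in rad, forces in N, time in s.
With the tool pointing down it reaches from about 350 to 775 mm from the base axis. Payload 3.1 kg.
Tool frame: the origin (TCP) lies at the very end of the fingers, on their centre line; the grasp point (between the pads) lies 19 mm behind it; z points along the fingers, y is the direction in which the jaws open and shut (so a half turn about z gives the same grasp; the last joint's range is limited). The gripper opens to 85 mm and grips with 20 to 120 N. Pads are 22 mm wide; open, the fingers measure 114 mm over their backs; the gripper's body (76 mm by 85 mm) begins 54 mm behind the grasp point. The pads swing forward as they close: fully open they stand 13 mm farther back than shut.
Start: joints at [-1.316, 0.311, 0.014, 1.512, -0.004, 1.319, -0.027], TCP at [160.826, 525.977, 231.304] pointing down, gripper open.
Joint ranges: [-2.7, 2.7], [-0.3, 1.91], [-1.27, 1.3], [0.12, 2.57], [-1.44, 4.58], [0.2, 2.03], [-3.05, 3.05]. Speed limits (rad/s): [2.79, 2.79, 3.14, 3.14, 3.14, 3.14, 3.14].

INTERFACE

Orientations are given as a unit quaternion [w, x, y, z].
In Python, from workcell import robot, set_gripper, kin, eyes, job gives the robot as it stands. The module is installed in compiled form; this text tells all that it offers. Calls block until the motion is done:
- robot.movep(position, orientation): joint-space move of the TCP to a pose.
- robot.move_l(position, rot=None, feed=150): straight line of the TCP; rot=None keeps the orientation; feed is the mean speed in mm/s.
- robot.set_joints(angles): joint-space move.
- set_gripper(opening, grip_force=None): finger opening in mm; grip_force is the grip in N (None keeps the last); returns when the fingers have stopped.
- robot.sleep(seconds).
- kin.ik(position, orientation): joint angles nearest the present ones, or None.
- eyes.read_camera(name): name is "scene" or "side" or "wrist"; returns a dict with "img" (420x560x3 uint8, red, green, blue), "mtx" (3x3 intrinsics, pixels), "extrinsics" (4x4, takes a point from camera to world coordinates). Camera axes: x right, y down, z forward; pixel columns grow to the right and rows downward; lengths in mm; the calibration is good to about 2 mm. A picture is of the moment at which its call begins. There is no depth.
A pose or a line that the arm cannot do raises robot.PlanningError and nothing moves.
- job.job_done(): hands the job in, once; it reports no verdict.
Readings, each from a call of its own:
- robot.get_clock(): time.
- robot.get_joints(): joint angles.
- robot.get_joint_velocities(): joint speeds.
- robot.get_effort(): joint torques, N m.
- robot.get_tcp_pos(): TCP position.
- robot.get_tool_rot(): TCP orientation.
- robot.get_ft_force(): force on the tool from outside, world axes, zero at the start.
- robot.get_ft_torque(): the same for the moment, N m.
- robot.get_finger_gap(): finger opening in mm.
Only numpy, scipy, OpenCV 4.12 (cv2) and the standard library are available. Lean on these libraries where they do the work, as an engineer would, in place of code of your own. Each camera call takes 0.05 s, during which the arm holds its last target.

## Working session

There is one attempt and no reset: what is moved stays moved. The work goes in short steps, each a Python script; the robot and the scene stay as the last script left them, time stands still between calls to the robot, and variables do not carry over. Pictures are saved under pics/ and viewed, and the job is handed in when it is done.

```bash
mkdir -p pics; cat > h.py <<'E'
from workcell import robot,set_gripper,kin,eyes,job
import numpy as np,cv2
def snap(n,f):
    d=eyes.read_camera(n); np.savez('pics/'+f+'.npz',**d); cv2.imwrite('pics/'+f+'.png',cv2.cvtColor(d['img'],cv2.COLOR_RGB2BGR)); return d
def load(f): return np.load('pics/'+f+'.npz')
def ray(d,u,v):
    E=d['extrinsics'];r=E[:3,:3]@np.linalg.solve(d['mtx'],[u,v,1.]);return E[:3,3],r/np.linalg.norm(r)
def onz(d,u,v,z):
    o,r=ray(d,u,v);return o+r*(z-o[2])/r[2]
def tri(d1,p1,d2,p2):
    a,r=ray(d1,*p1);b,s=ray(d2,*p2);t=np.linalg.lstsq(np.c_[r,-s],b-a,rcond=None)[0]
    P,Q=a+r*t[0],b+s*t[1];return (P+Q)/2,np.linalg.norm(P-Q)
def proj(d,p):
    E=d['extrinsics'];c=E[:3,:3].T@(np.array(p)-E[:3,3]);q=d['mtx']@c;return q[:2]/q[2]
E
python3 - <<'E'
from h import *
for n in('scene','side','wrist'):
    d=snap(n,n+'0');print(n,d['extrinsics'].round(2).tolist(),d['mtx'].round(0).tolist())
print(robot.get_clock(),robot.get_tool_rot())
E
```

```text
scene [[0.86, -0.32, 0.39, 66.29], [-0.5, -0.54, 0.67, -346.99], [-0.0, -0.78, -0.63, 601.11], [0.0, 0.0, 0.0, 1.0]] [[429.0, 0.0, 276.0], [0.0, 429.0, 209.0], [0.0, 0.0, 1.0]]
side [[-0.15, -0.67, 0.72, -217.46], [-0.99, 0.11, -0.1, 334.6], [-0.01, -0.73, -0.68, 638.11], [0.0, 0.0, 0.0, 1.0]] [[463.0, 0.0, 280.0], [0.0, 463.0, 216.0], [0.0, 0.0, 1.0]]
wrist [[0.29, 0.91, 0.3, 82.61], [0.96, -0.28, -0.09, 549.38], [-0.0, 0.32, -0.95, 372.4], [0.0, 0.0, 0.0, 1.0]] [[298.0, 0.0, 280.0], [0.0, 298.0, 207.0], [0.0, 0.0, 1.0]]
0.15 [-9.07366712e-05  1.47839794e-01  9.89010910e-01 -8.98460386e-04]
```

```bash
ls pics
```

```text
scene0.npz
scene0.png
side0.npz
side0.png
wrist0.npz
wrist0.png
```

View pics/scene0.png

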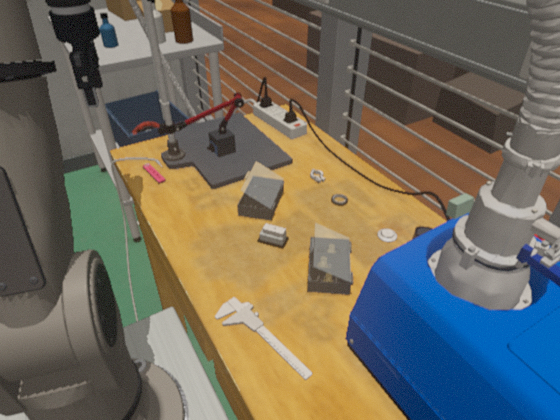

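View pics/side0.png

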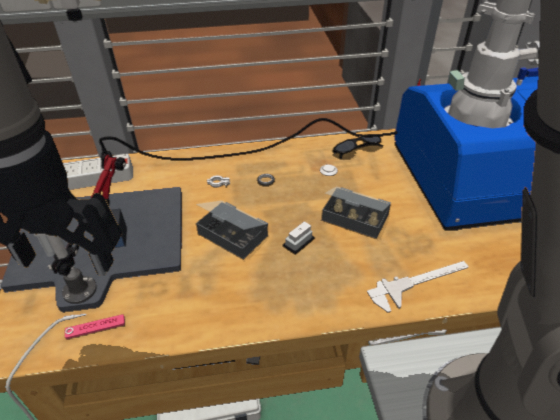

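View pics/wrist0.png

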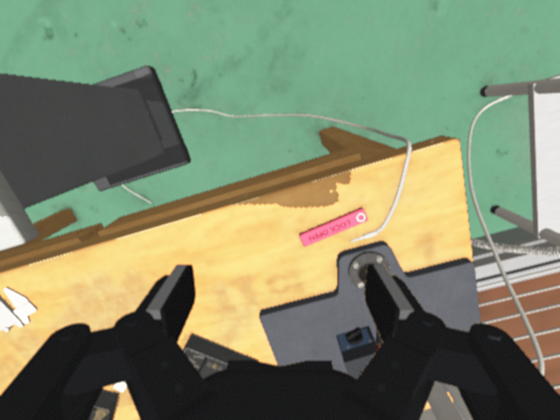

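Side view: the loaded box (three brass blobs) seems to be at (355,210), the other at (232,230), and the gauge on its rest at (298,235). I'll zoom in to check.

```bash
python3 - <<'E'
import cv2,numpy as np
s=cv2.imread('pics/side0.png');c=cv2.imread('pics/scene0.png')
a=cv2.resize(s[170:270,190:400],None,fx=3.8,fy=3.8,interpolation=cv2.INTER_CUBIC)
cv2.imwrite('pics/z1.png',a)
cv2.imwrite('pics/z2.png',cv2.resize(c[150:300,225:375],None,fx=4,fy=4,interpolation=cv2.INTER_CUBIC))
E
```

```text
(no output)
```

View pics/z1.png

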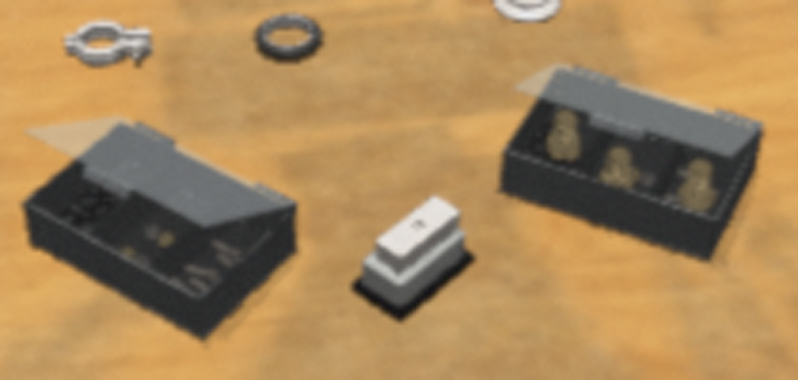

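View pics/z2.png

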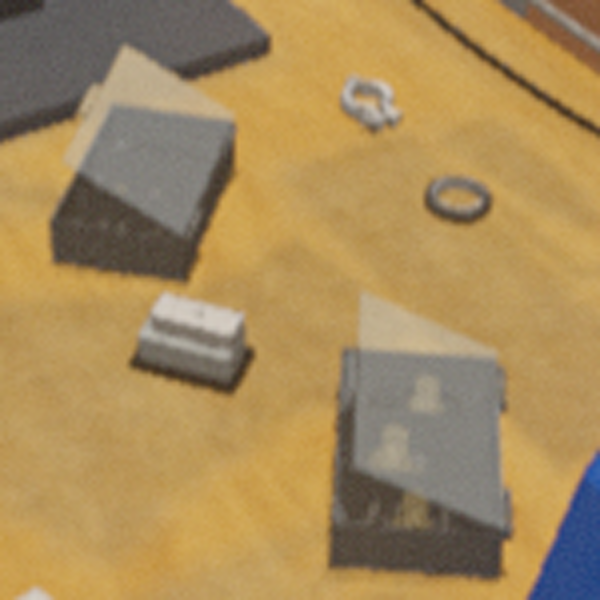

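```bash
python3 - <<'E'
from h import *
A=load('scene0');B=load('side0')
f=lambda u,v:(225+u/4-.375,150+v/4-.375)
g=lambda u,v:(190+u/3.8-.37,170+v/3.8-.37)
def T(n,p,q):
    P,e=tri(A,f(*p),B,g(*q));print(n,P.round(1),round(e,1));return P
FL=T('R FL',(362,293),(517,88));FR=T('R FR',(355,467),(735,158))
HL=T('R HL',(497,352),(557,66));HR=T('R HR',(502,530),(762,125))
T('boxfront L',(345,350),(503,150));T('frontR',(332,530),(715,215))
print('w',np.linalg.norm(FL-FR),np.linalg.norm(HL-HR),'d',np.linalg.norm(FL-HL),np.linalg.norm(FR-HR))
# other box
T('L FL',(125,45),(28,130));T('L FR',(67,160),(208,228))
T('L HL',(235,125),(122,122));T('L HR',(185,235),(297,205))
for p in[(157,295),(243,315),(240,340),(152,322)]:print('gsc',onz(A,*f(*p),34).round(1))
for p in[(437,197),(462,218),(397,262),(377,238)]:print('gsi',onz(B,*g(*p),34).round(1))
E
```

```text
R FL [442.1 152.6  66. ] 0.3
R FR [375.4  60.5  65.2] 1.2
R HL [498.6 115.7  30.2] 1.2
R HR [430.   23.1  32.2] 1.3
boxfront L [438.7 158.3  27. ] 0.9
frontR [370.8  65.3  27.8] 5.6
w 113.70194383213281 115.30434016519581 d 76.43726088590643 74.00826239076694
L FL [444.7 396.6  70.6] 0.6
L FR [366.6 316.2  68. ] 2.6
L HL [492.2 351.7  26.7] 2.3
L HR [411.  269.6  32.6] 1.3
gsc [374.7 233.9  34. ]
gsc [404.3 198.9  34. ]
gsc [393.4 183.8  34. ]
gsc [362.7 217.3  34. ]
gsi [403.1 200.2  34. ]
gsi [386.4 190.9  34. ]
gsi [361.9 227.6  34. ]
gsi [379.4 234.4  34. ]
```

Both loaded-lid front corners come out at z≈65.5, the hinge at z≈31, and the widths at 114–115 against 116 given, all consistent. The loaded box is the one with centre ≈(431,92). The gauge is at ≈(383,211), long side at azimuth ≈127°. Next I'll identify the arm's geometry so I can judge clearance under the hose.

```bash
cat > fk.py <<'E'
import numpy as np
from scipy.optimize import least_squares
from scipy.spatial.transform import Rotation as R
def Tm(r=None,t=(0,0,0)):
    M=np.eye(4)
    if r is not None:M[:3,:3]=r
    M[:3,3]=t;return M
def fk(p,q,allf=False):
    p=np.asarray(p); M=Tm(R.from_rotvec(p[0:3]).as_matrix(),p[3:6]*100); out=[M]
    for i in range(7):
        rv=p[6+6*i:12+6*i]
        M=M@Tm(R.from_rotvec([0,0,q[i]]).as_matrix())@Tm(R.from_rotvec(rv[:3]).as_matrix(),rv[3:]*100); out.append(M)
    return out if allf else M
E
python3 - <<'E'
from h import *; from fk import *
rng=np.random.default_rng(0);S=[]
while len(S)<90:
    p=np.array([rng.uniform(250,600),rng.uniform(-200,500),rng.uniform(30,350)])
    az=np.arctan2(p[1],p[0])
    r=R.from_euler('z',az+rng.uniform(-.6,.6))*R.from_euler('y',np.pi-rng.uniform(-.3,1.0))*R.from_euler('z',rng.uniform(-3,3))*R.from_euler('x',rng.uniform(-.3,.3))
    x=r.as_quat();qq=[x[3],*x[:3]]
    j=kin.ik(p.tolist(),[float(v) for v in qq])
    if j is not None:S.append((j,p,r.as_matrix()))
q=np.array([s[0] for s in S]);P=np.array([s[1] for s in S]);RR=np.array([s[2] for s in S])
np.savez('ik.npz',q=q,P=P,R=RR);print(q.min(0),q.max(0),robot.get_clock())
for i in range(4):print(q[i].round(2),P[i].round(0))
E
```

```text
[-2.14252701 -0.29559788 -1.07727574  0.84006244 -1.41557173  0.19897182
 -2.98730185] [1.13129973 0.94589665 1.15243657 2.50485042 4.57060671 1.91638066
 2.87901234] 0.15
[-1.23  0.4   0.92  2.5   1.81  0.26  2.6 ] [473. -11.  43.]
[-0.89  0.28  0.54  1.37  0.02  1.54 -0.19] [505. 181. 329.]
[-0.02  0.27  0.4   1.44 -0.33  1.57  2.34] [505. -77. 306.]
[-0.92 -0.06  0.41  1.96 -0.32  1.21 -0.9 ] [293. 269. 237.]
```

```bash
cat > fit.py <<'E'
from fk import *
d=np.load('ik.npz');q,P,RR=d['q'],d['P'],d['R']
def res(p,n=90):
    o=[]
    for i in range(n):
        M=fk(p,q[i]); o+=[(M[:3,3]-P[i])/100,((M[:3,:3]-RR[i])*2).ravel()]
    return np.concatenate(o+[p*1e-4])
h=np.pi/2;best=None
# base: flip so j1 axis down; alternate
rng=np.random.default_rng(1)
for k in range(10):
    p=np.zeros(48)
    # j1 positive -> azimuth decreases => axis down
    p[0:3]=[np.pi,0,0];
    for i in range(6):p[6+6*i]=h*rng.choice([-1,1])
    p[6:]+=rng.normal(0,.3,42)*np.tile([1,1,1,3,3,3],7)
    s=least_squares(lambda x:res(x,40),p,max_nfev=60)
    if best is None or s.cost<best.cost:best=s
    print(k,s.cost,flush=True)
    if s.cost<1e-3:break
s=least_squares(res,best.x,max_nfev=100);p=s.x;np.save('p.npy',p);print(s.cost)
E
timeout 500 python3 fit.py
```

```text
0 7.551958611809668e-07
7.05988854875367e-07
```

```bash
cat > arm.py <<'E'
from fk import *
p=np.load('p.npy')
def axes(q):
    F=fk(p,q,True);return [(F[i][:3,3],F[i][:3,2]) for i in range(7)],F[7]
def near(a,b):
    (o,r),(c,s)=a,b;t=np.linalg.lstsq(np.c_[r,-s],c-o,rcond=None)[0];return o+r*t[0],c+s*t[1]
def pts(q):
    A,T=axes(q);return [near(A[1],A[0])[0],near(A[3],A[2])[0],near(A[3],A[4])[0],near(A[5],A[4])[0],near(A[5],A[6])[0],T[:3,3]]
E
python3 - <<'E'
from arm import *
q=[-1.316, 0.311, 0.014, 1.512, -0.004, 1.319, -0.027]
A,T=axes(q);print(T[:3,3])
for i,(o,r) in enumerate(A):print(i+1,r.round(2))
print(np.array(pts(q)).round(0))
E
python3 - <<'E'
import sys;sys.path.insert(0,'.')
from h import *;from arm import *
A=load('scene0');B=load('side0')
print('machine',onz(A,350,345,0),onz(B,455,222,0),onz(A,395,395,0))
E
```

```text
[160.76237906 525.83042664 231.04664975]
1 [-0.  0. -1.]
2 [-0.97  0.25 -0.  ]
3 [-0.08 -0.3  -0.95]
4 [-0.96  0.26 -0.  ]
5 [-0.26 -0.93  0.25]
6 [-0.96  0.27 -0.  ]
7 [-0.  0.  1.]
[[  0.   0. 249.]
 [ 51. 136. 700.]
 [ 53. 136. 700.]
 [160. 526. 596.]
 [161. 526. 596.]
 [161. 526. 231.]]
machine [367.57286146 -61.66740954   0.        ] [ 388.34535058 -101.05147193    0.        ] [ 372.42300672 -160.65420995    0.        ]
```

```bash
cat >> h.py <<'E'
from scipy.spatial.transform import Rotation as Rn
def quat(az,tilt,roll=0.):
    """tool z: horizontally towards azimuth az (rad), tilt from straight down. roll about tool z. roll=0: tool y horizontal"""
    z=np.array([np.cos(az)*np.sin(tilt),np.sin(az)*np.sin(tilt),-np.cos(tilt)])
    y=np.array([-np.sin(az),np.cos(az),0.]);x=np.cross(y,z)
    r=Rn.from_matrix(np.c_[x,y,z])*Rn.from_euler('z',roll);q=r.as_quat();return [float(v) for v in(q[3],*q[:3])]
E
python3 - <<'E'
from h import *;from arm import pts
print('x-axis roll0',Rn.from_quat(np.roll(quat(0.3,0.8),-1)).as_matrix()[:,0])
for P in [(80,380,300),(160,300,250),(250,200,250),(200,350,250),(160,480,230)]:
  for az in(-.7,-.3,0.1,.4):
    for roll in(0,np.pi):
      for t in (.8,1.1,):
        j=kin.ik(list(map(float,P)),quat(az,t,roll))
        if j is not None: print(P,az,round(roll,1),t,np.round(j,2),np.array(pts(j))[[1,3]].round(0).tolist())
E
```

```text
x-axis roll0 [-0.66558934 -0.20589091 -0.71735609]
(80, 380, 300) -0.7 0 0.8 [-1.83  0.36  0.02  1.55  0.45  1.89 -0.94] [[-29.0, 165.0, 693.0], [-120.0, 549.0, 554.0]]
(80, 380, 300) -0.7 0 1.1 [-2.13  0.55  0.38  1.52  0.49  1.97 -0.86] [[-120.0, 219.0, 652.0], [-169.0, 589.0, 465.0]]
(80, 380, 300) -0.7 3.1 0.8 [-1.41  0.42 -0.56  1.53  0.57  1.99  2.03] [[45.0, 187.0, 682.0], [-120.0, 548.0, 554.0]]
(80, 380, 300) -0.7 3.1 1.1 [-2.01  0.54  0.2   1.52  0.53  2.01  2.21] [[-90.0, 226.0, 656.0], [-169.0, 589.0, 465.0]]
(80, 380, 300) -0.3 0 0.8 [-1.94  0.22 -0.03  1.74  0.6   1.73 -0.77] [[-22.0, 100.0, 712.0], [-170.0, 457.0, 554.0]]
(80, 380, 300) -0.3 0 1.1 [-1.99  0.38 -0.08  1.75  0.73  1.88 -0.92] [[-58.0, 168.0, 689.0], [-231.0, 476.0, 465.0]]
(80, 380, 300) -0.3 3.1 0.8 [-1.43  0.27 -0.65  1.73  0.69  1.83  2.26] [[33.0, 125.0, 705.0], [-170.0, 457.0, 554.0]]
(80, 380, 300) -0.3 3.1 1.1 [-1.65  0.44 -0.54  1.74  0.81  2.    2.11] [[-0.0, 200.0, 679.0], [-231.0, 476.0, 465.0]]
(80, 380, 300) 0.1 0 0.8 [-1.9   0.04 -0.19  1.95  0.72  1.56 -0.58] [[9.0, 21.0, 723.0], [-181.0, 
[... 6491 characters left out ...]
0, 230) 0.1 3.1 0.8 [-0.98  0.44 -1.08  1.87  1.09  1.59  2.42] [[124.0, 160.0, 678.0], [-101.0, 454.0, 484.0]]
(160, 480, 230) 0.1 3.1 1.1 [-1.16  0.65 -1.08  1.93  1.32  1.91  2.16] [[128.0, 257.0, 627.0], [-164.0, 447.0, 395.0]]
(160, 480, 230) 0.4 0 0.8 [-1.76  0.09 -0.07  2.08  0.95  1.08 -0.38] [[7.0, 45.0, 721.0], [-81.0, 378.0, 484.0]]
(160, 480, 230) 0.4 0 1.1 [-1.9   0.23 -0.1   2.2   1.25  1.26 -0.81] [[-21.0, 106.0, 711.0], [-140.0, 353.0, 395.0]]
(160, 480, 230) 0.4 3.1 0.8 [-0.85  0.21 -1.08  2.06  1.09  1.23  2.66] [[78.0, 66.0, 712.0], [-81.0, 378.0, 484.0]]
(160, 480, 230) 0.4 3.1 1.1 [-1.09  0.43 -1.08  2.17  1.4   1.59  2.26] [[105.0, 168.0, 680.0], [-140.0, 353.0, 395.0]]
```

```bash
python3 - <<'E'
from h import *;from arm import pts
G=(383.,211.,28.);L=(420.,99.,35.);C=(431.,92.,40.)
for n,P in dict(G=G,L=L,C=C).items():
  az0=np.arctan2(P[1],P[0])
  for t in (.4,.6,.7,.8,.9):
   for da in(-.2,0,.2):
    for roll in(0,np.pi):
        j=kin.ik(list(P),quat(az0+da,t,roll))
        if j is not None:
            a=np.array(pts(j));e,w=a[1],a[3]
            print(n,t,da,round(roll,1),np.round(j,2),'E',e.round(0),'W',w.round(0),'r@460',np.round(np.hypot(*(w+(e-w)*(460-w[2])/(e[2]-w[2]))[:2])))
E
```

```text
G 0.4 -0.2 0 [-0.9   0.16  0.26  2.43  0.46  0.21  0.8 ] E [ 58.  49. 717.] W [247. 169. 364.] r@460 238.0
G 0.4 -0.2 3.1 [-1.66  0.3   1.16  2.44 -0.77  0.24 -1.12] E [  3. 141. 702.] W [247. 169. 364.] r@460 240.0
G 0.4 0 0 [ 0.03  0.2  -0.64  2.41  0.72  0.22  0.82] E [ 94. -18. 713.] W [258. 143. 364.] r@460 235.0
G 0.4 0 3.1 [-1.42  0.22  0.96  2.45 -0.86  0.24 -0.77] E [ 30.  99. 712.] W [259. 143. 364.] r@460 235.0
G 0.4 0.2 0 [-1.    0.17  0.59  2.43 -0.87  0.26  2.64] E [ 57.  61. 716.] W [275. 119. 364.] r@460 239.0
G 0.4 0.2 3.1 [-0.98  0.17  0.56  2.43 -0.85  0.26 -0.51] E [ 57.  59. 716.] W [275. 119. 364.] r@460 239.0
L 0.4 -0.2 0 [-0.75  0.13  0.39  2.44  0.37  0.22  0.88] E [ 55.  31. 719.] W [278.  95. 371.] r@460 234.0
L 0.4 -0.2 3.1 [-0.9   0.14  0.56  2.44  0.26  0.21 -2.15] E [ 52.  41. 718.] W [278.  95. 371.] r@460 234.0
L 0.4 0 0 [ 0.27  0.16 -0.59  2.42  0.56  0.22  0.98] E [ 70. -35. 717.] W [281.  67. 371.] r@460 231.0
L 0.4 0 3.1 [-1.17  0.17  0.97  2.46 -0.67  0.23 -0.95] E [ 45.  70. 716.] W [282.  67. 371.] r@460 231.0
L 0.4 0.2 0 [-0.47  0.13  0.3   2.
[... 549 characters left out ...]
-1.47] E [ 57.  23. 719.] W [292.  63. 376.] r@460 240.0
C 0.4 0.2 0 [-0.49  0.13  0.34  2.41 -0.58  0.26  2.36] E [ 62.  16. 719.] W [301.  36. 376.] r@460 244.0
C 0.4 0.2 3.1 [-0.7   0.14  0.57  2.41 -0.69  0.28 -0.67] E [ 61.  31. 718.] W [301.  36. 376.] r@460 244.0
C 0.6 -0.2 0 [ 0.39  0.23 -0.89  2.54  1.84  0.43 -0.6 ] E [ 93. -54. 711.] W [225.  90. 341.] r@460 188.0
C 0.6 -0.2 3.1 [-0.46  0.13  0.01  2.57  2.    0.26  2.33] E [ 63.  14. 719.] W [225.  90. 341.] r@460 186.0
C 0.6 0.2 0 [-0.12  0.13  0.01  2.57  4.05  0.22 -2.21] E [ 64.  -7. 719.] W [242.  10. 341.] r@460 186.0
C 0.6 0.2 3.1 [-0.12  0.13  0.01  2.57  4.05  0.22  0.93] E [ 64.  -7. 719.] W [242.  10. 341.] r@460 186.0
```

```bash
python3 - <<'E'
from h import *;from arm import pts
W=load('wrist0');T0=np.eye(4);q=np.array([-9.07e-05,.14784,.98901,-.0009]);T0[:3,:3]=Rn.from_quat(np.roll(q,-1)).as_matrix();T0[:3,3]=[160.8,526,231.3]
X=np.linalg.inv(T0)@W['extrinsics'];print(X.round(2))
np.save('X.npy',X)
g=np.array([(x,y,z) for x in range(200,451,50) for y in range(0,251,50) for z in(460,520,580)],float)
best=[]
rng=np.random.default_rng(0)
for k in range(1500):
    P=np.array([rng.uniform(0,250),rng.uniform(250,550),rng.uniform(150,450)])
    az,t,roll=rng.uniform(-1.2,.4),rng.uniform(.7,1.7),rng.uniform(-.6,.6)
    Q=quat(az,t,roll)
    M=np.eye(4);M[:3,:3]=Rn.from_quat(np.roll(Q,-1)).as_matrix();M[:3,3]=P
    C=M@X;c=(g-C[:3,3])@C[:3,:3];u=c@W['mtx'].T;u=u[:,:2]/u[:,2:]
    vis=((c[:,2]>50)&(u[:,0]>0)&(u[:,0]<560)&(u[:,1]>0)&(u[:,1]<300)).mean()
    if vis<.5:continue
    j=kin.ik(P.tolist(),Q)
    if j is None:continue
    a=np.array(pts(j))
    if a[3][0]<-200 or a[3][2]<300:continue
    best.append((vis-.12*np.abs(np.array(j)-robot.get_joints())[:6].sum(),vis,P.round(0).tolist(),round(az,2),round(t,2),round(roll,2),np.round(j,2).tolist(),a[3].round(0).tolist(),C[:3,3].round(0).tolist()))
best.sort(key=lambda b:-b[0])
for b in best[:6]:print(b)
E
```

```text
[[  -0.     -0.95   -0.32   81.6 ]
 [   1.     -0.      0.     -0.76]
 [  -0.     -0.32    0.95 -141.11]
 [   0.      0.      0.      1.  ]]
(np.float64(0.5531162902868857), np.float64(1.0), [137.0, 409.0, 446.0], -0.61, 1.47, -0.52, [-2.33, 0.67, 0.78, 1.44, 0.79, 2.03, 0.09], [-160.0, 617.0, 482.0], [-7.0, 460.0, 390.0])
(np.float64(0.5501312693784551), np.float64(1.0), [222.0, 461.0, 400.0], -0.68, 1.64, -0.37, [-2.09, 0.89, 0.75, 1.34, 0.85, 1.95, -0.07], [-60.0, 691.0, 376.0], [98.0, 524.0, 315.0])
(np.float64(0.5301801036022247), np.float64(0.9444444444444444), [189.0, 381.0, 445.0], -0.51, 1.54, -0.58, [-2.23, 0.52, 0.57, 1.65, 0.96, 1.99, -0.0], [-129.0, 560.0, 457.0], [42.0, 411.0, 382.0])
(np.float64(0.5290570962277759), np.float64(0.9814814814814815), [183.0, 420.0, 443.0], -0.53, 1.69, -0.1, [-2.29, 0.72, 0.75, 1.58, 0.96, 1.93, -0.4], [-130.0, 602.0, 401.0], [65.0, 478.0, 346.0])
(np.float64(0.5253814672749525), np.float64(0.9907407407407407), [177.0, 487.0, 390.0], -0.68, 1.5, -0.33, [-2.11, 0.9, 0.75, 1.19, 0.73, 2.02, -0.06], [-105.0, 717.0, 416.0], [46.0, 558.0, 323.0])
(np.float64(0.5221349753246715), np.float64(1.0), [166.0, 496.0, 406.0], -0.58, 1.68, -0.43, [-2.19, 0.93, 0.75, 1.29, 0.87, 1.98, 0.03], [-137.0, 695.0, 366.0], [36.0, 539.0, 317.0])
```

```bash
python3 - <<'E'
from h import *
q0=np.array(robot.get_joints());q1=np.array([-2.23,.52,.57,1.65,.96,1.97,0.0])
robot.set_joints((q0+.55*(q1-q0)).tolist());snap('wrist','w1');print(robot.get_ft_force())
robot.set_joints(q1.tolist());snap('wrist','w2');snap('scene','s2');print(robot.get_clock(),robot.get_ft_force(),robot.get_tcp_pos())
a=np.hstack([cv2.imread('pics/w1.png'),cv2.imread('pics/w2.png')]);cv2.imwrite('pics/w12.png',cv2.resize(a,(800,300)))
E
```

```text
[ 0.1984734  -0.05781654  0.41347756]
1.6 [ 0.10184871 -1.36029259  0.09174622] [193.65492421 386.51703194 440.2769455 ]
```

View pics/w2.png

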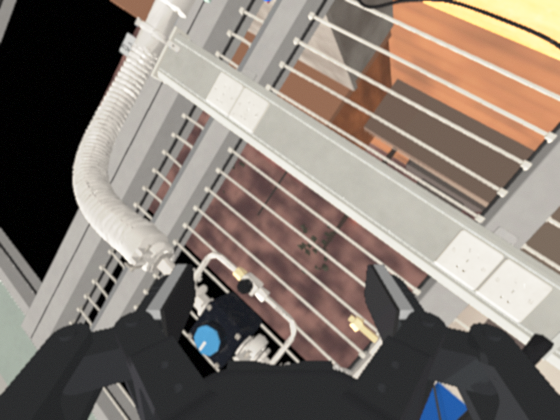

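View pics/w1.png

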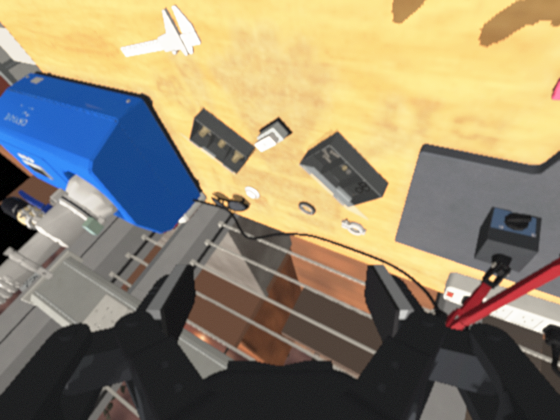

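w2 is upside down (camera under the tool). It shows a corrugated hose from (160,20) to (150,255), leading to a valve with a blue knob at (208,340), and a pipe loop at (290,320). I'll take a second view to triangulate them.

```bash
python3 - <<'E'
from h import *
d=load('w2')
for n,p in dict(hose=(150,258),hose2=(80,180),knob=(208,340),loop=(290,325),gold=(362,325)).items():
    o,r=ray(d,*p);h=np.hypot(r[0],r[1]);print(n,[ (o+r/h*s).round(0).tolist() for s in(250,350,450,550,700)])
q=np.array([-2.23,.52,.57,1.65,.96,1.97,0.0])
q2=q.copy();q2[0]+=.3;q2[6]+=.2
robot.set_joints(q2.tolist());snap('wrist','w3');print(robot.get_tcp_pos(),robot.get_clock(),robot.get_ft_force())
E
```

```text
hose [[249.0, 275.0, 538.0], [331.0, 217.0, 601.0], [413.0, 160.0, 665.0], [495.0, 103.0, 728.0], [618.0, 18.0, 824.0]]
hose2 [[198.0, 220.0, 495.0], [259.0, 142.0, 541.0], [321.0, 63.0, 588.0], [383.0, -16.0, 634.0], [475.0, -134.0, 704.0]]
knob [[285.0, 353.0, 582.0], [382.0, 327.0, 664.0], [478.0, 301.0, 746.0], [575.0, 275.0, 827.0], [720.0, 237.0, 949.0]]
loop [[293.0, 405.0, 516.0], [393.0, 400.0, 570.0], [493.0, 395.0, 625.0], [593.0, 389.0, 680.0], [743.0, 382.0, 762.0]]
gold [[292.0, 449.0, 471.0], [391.0, 462.0, 508.0], [490.0, 475.0, 545.0], [589.0, 488.0, 582.0], [738.0, 507.0, 637.0]]
[297.97990259 313.27258979 440.14569671] 2.2333 [-0.51899243  0.81040786 -0.25486302]
```

View pics/w3.png

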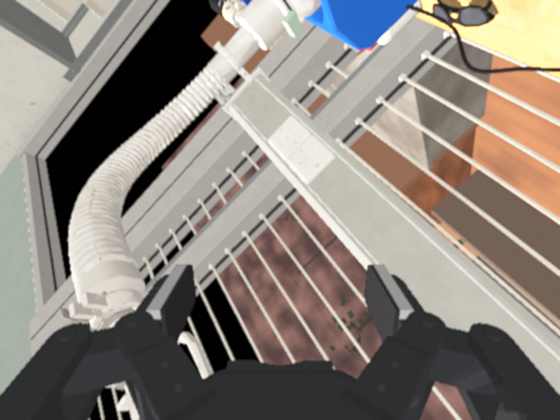

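```bash
python3 - <<'E'
from h import *
a,b=load('w2'),load('w3')
for n,p,q in [('hoseend',(150,258),(105,300)),('bend',(78,175),(75,225)),('hose upper',(128,65),(190,90)),('collar',(130,45),(222,92)),('top',(165,20),(240,50)),('scene-side knob',(208,340),(120,400))]:
    print(n,*tri(a,p,b,q))
s=load('scene0');print('pipe in scene', tri(s,(535,100),b,(222,92)))
E
```

```text
hoseend [305.63237134 231.35782794 580.23599414] 7.542118971580824
bend [255.13122512 174.37943182 534.32212262] 44.47055335866231
hose upper [ 459.50098988 -130.53531983  445.9269632 ] 12.095466750882148
collar [ 1923.27991128 -2145.09370404   515.15232664] 16.471382679396413
top [ 478.04017931 -121.59586214  336.80930179] 8.039174799982819
scene-side knob [275.54329289 335.3521902  561.84478447] 46.55273158203071
pipe in scene (array([ 505.26075782, -122.70447758,  412.98186   ]), np.float64(5.493700578447193))
```

The hose runs from the blue machine to about (305,231,580), and the valve and pipes carry on towards (290,400,500). I'll plan with a simple capsule clearance check, using the identified arm kinematics.

```bash
cat > clr.py <<'E'
from h import *;from arm import pts
O=np.array([(480,-120,340),(459,-130,446),(360,60,530),(275,174,534),(305,231,575),(280,335,560),(293,405,500),(292,449,470)],float)
def segd(a,b,c,d,n=15):
    t=np.linspace(0,1,n)[:,None];A=a+(b-a)*t;B=c+(d-c)*t
    return np.linalg.norm(A[:,None]-B[None],axis=2).min()
def clear(q):
    a=np.array(pts(q));S=[(a[1],a[3]),(a[3],a[5])]
    c=[min(segd(x,y,O[i],O[i+1]) for i in range(len(O)-1)) for x,y in S]
    t=a[5];m=a[3]
    return round(c[0]),round(c[1]),round(min(t[2],m[2]))
def path(qa,qb,n=9):
    L=[clear(np.array(qa)+(np.array(qb)-qa)*s) for s in np.linspace(0,1,n)]
    return tuple(np.min(L,axis=0))
E
python3 - <<'E'
from clr import *
q=np.array(robot.get_joints());print('now',clear(q))
start=np.array([-1.316, 0.311, 0.014, 1.512, -0.004, 1.319, -0.027]);w2=np.array([-2.23,.52,.57,1.65,.96,1.97,0.0])
print('start',clear(start),'->w2',path(q,w2),path(w2,start))
ap=(415.,104.,110.)
for t in(.3,.4,.45):
  for az in(.05,.25,.45):
    for roll in(0,np.pi):
        j=kin.ik(list(ap),quat(az,t,roll))
        if j is not None:print(t,az,round(roll,1),np.round(j,2),clear(j),np.array(pts(j))[[1,3]].round(0).tolist(),'path',path(q,j),path(start,j))
E
```

```text
now (276, 83, 440)
start (182, 152, 231) ->w2 (np.int64(276), np.int64(83), np.int64(440)) (np.int64(182), np.int64(117), np.int64(216))
0.3 0.05 0 [-1.67 -0.13  1.26  2.29  0.38  0.64  0.95] (69, 76, 110) [[21.0, -59.0, 719.0], [307.0, 99.0, 459.0]] path (np.int64(27), np.int64(47), np.int64(110)) (np.int64(6), np.int64(6), np.int64(110))
0.3 0.05 3.1 [-0.19  0.   -0.17  2.25  0.16  0.61 -2.  ] (68, 76, 110) [[4.0, -14.0, 723.0], [307.0, 99.0, 459.0]] path (np.int64(18), np.int64(43), np.int64(105)) (np.int64(10), np.int64(8), np.int64(110))
0.3 0.25 0 [-1.4  -0.08  1.08  2.29  0.16  0.59  1.39] (75, 78, 110) [[8.0, -42.0, 721.0], [310.0, 78.0, 459.0]] path (np.int64(17), np.int64(44), np.int64(110)) (np.int64(7), np.int64(13), np.int64(110))
0.3 0.25 3.1 [-1.57 -0.13  1.22  2.29  0.26  0.61 -1.84] (75, 78, 110) [[15.0, -62.0, 719.0], [310.0, 78.0, 459.0]] path (np.int64(13), np.int64(42), np.int64(110)) (np.int64(8), np.int64(8), np.int64(110))
0.3 0.45 0 [-1.33 -0.07  1.09  2.29 -0.    0.59  1.79] (78, 80, 110) [[7.0, -36.0, 722.0], [318.0, 57.0, 459.0]] path (np.int64(15), np.int
[... 2088 characters left out ...]
t64(57), np.int64(110)) (np.int64(24), np.int64(24), np.int64(110))
0.45 0.25 3.1 [-0.13 -0.08 -0.17  2.39  0.02  0.38 -1.64] (120, 120, 110) [[-35.0, -20.0, 721.0], [261.0, 65.0, 439.0]] path (np.int64(38), np.int64(54), np.int64(93)) (np.int64(7), np.int64(7), np.int64(110))
0.45 0.45 0 [-1.29 -0.21  1.01  2.41  0.23  0.41  1.58] (126, 126, 110) [[-13.0, -100.0, 712.0], [272.0, 35.0, 439.0]] path (np.int64(42), np.int64(59), np.int64(110)) (np.int64(11), np.int64(10), np.int64(110))
0.45 0.45 3.1 [-0.39 -0.08  0.2   2.39 -0.24  0.4  -1.11] (126, 126, 110) [[-29.0, -28.0, 721.0], [272.0, 35.0, 439.0]] path (np.int64(30), np.int64(50), np.int64(88)) (np.int64(8), np.int64(16), np.int64(110))
```

```bash
python3 - <<'E'
from clr import *
q=np.array(robot.get_joints());w2=np.array([-2.23,.52,.57,1.65,.96,1.97,0.0])
W=np.array([-0.13,-0.08,-0.17,2.39,0.02,0.38,1.50])
print(np.array(pts(W)).round(0)[[1,3,5]].tolist(),clear(W))
for d in(0.8,1.,1.2,1.4,1.6):
    A=W.copy();A[0]-=d
    print(d,np.array(pts(A))[5].round(0),'w2->A',path(w2,A),'A->W',path(A,W,21))
E
```

```text
[[-36.0, -20.0, 721.0], [261.0, 66.0, 440.0], [415.0, 106.0, 111.0]] (119, 119, 111)
0.8 [213. 371. 111.] w2->A (np.int64(171), np.int64(117), np.int64(94)) A->W (np.int64(108), np.int64(110), np.int64(111))
1.0 [135. 406. 111.] w2->A (np.int64(212), np.int64(117), np.int64(94)) A->W (np.int64(108), np.int64(110), np.int64(111))
1.2 [ 52. 425. 111.] w2->A (np.int64(250), np.int64(117), np.int64(94)) A->W (np.int64(108), np.int64(110), np.int64(111))
1.4 [-34. 427. 111.] w2->A (np.int64(283), np.int64(117), np.int64(94)) A->W (np.int64(108), np.int64(110), np.int64(111))
1.6 [-118.  412.  111.] w2->A (np.int64(310), np.int64(117), np.int64(94)) A->W (np.int64(108), np.int64(110), np.int64(111))
```

```bash
python3 - <<'E'
from clr import *
w2=np.array([-2.23,.52,.57,1.65,.96,1.97,0.0]);W=np.array([-0.13,-0.08,-0.17,2.39,0.02,0.38,1.50])
A=W.copy();A[0]-=1.0
robot.set_joints(w2.tolist());robot.set_joints(A.tolist());print(robot.get_ft_force(),robot.get_clock())
G=W.copy();G[0]-=.27
robot.set_joints(G.tolist());snap('wrist','wg');print(robot.get_ft_force(),robot.get_tcp_pos())
set_gripper(0.,40.);robot.set_joints(W.tolist());snap('wrist','wl');snap('side','sl');print(robot.get_ft_force(),robot.get_tcp_pos(),robot.get_clock())
E
```

```text
[ 0.51904469 -0.23726385 -0.80162008] 4.2333
[-0.43136336  0.30580775 -0.16692932] [371.00473412 213.66741113 111.12353782]
[0.78113803 0.68976656 0.15313758] [414.64741625 106.3816286  111.16673842] 6.825
```

View pics/wg.png

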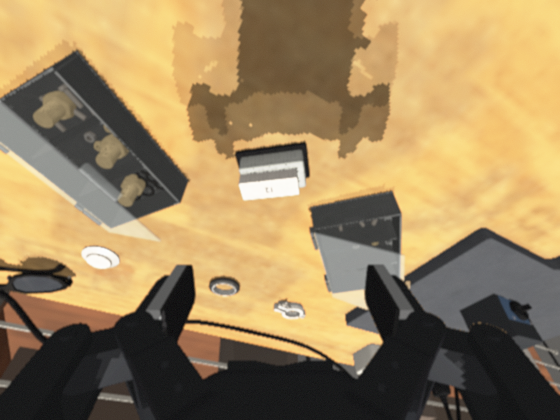

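View pics/wl.png

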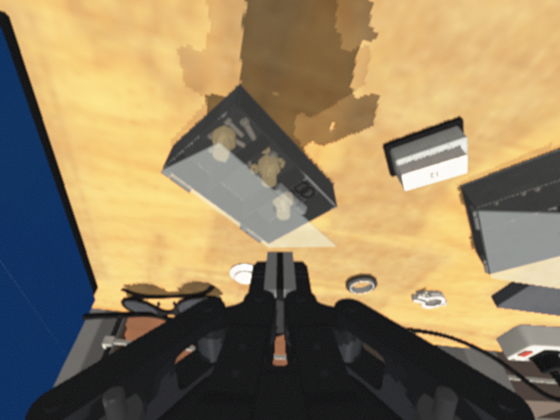

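The wl/wg views show three adaptors in the right-hand box (lid standing ajar) and the gauge at about (270,188) in wg. I'll segment the white top face and refine the gauge and lid positions.

```bash
python3 - <<'E'
from h import *
for n,(x0,x1,y0,y1) in {'wg':(225,320,135,210),'wl':(375,480,110,200)}.items():
    d=load(n);im=d['img'].astype(int)[y0:y1,x0:x1]
    sat=im.max(2)-im.min(2);g=im.mean(2);m=((g>215)&(sat<30)).astype(np.uint8)
    k,lab,st,_=cv2.connectedComponentsWithStats(m);i=1+st[1:,4].argmax()
    c=cv2.findContours((lab==i).astype(np.uint8),0,2)[0][0]
    (cx,cy),wh,an=cv2.minAreaRect(c);b=cv2.boxPoints(((cx,cy),wh,an))+[x0,y0]
    B=np.array([onz(d,u+0,v+0,34) for u,v in b]);e=np.diff(np.r_[B,B[:1]],axis=0)[:,:2]
    print(n,b.round(0).tolist(),B.mean(0).round(1),np.linalg.norm(e,axis=1).round(1),np.degrees(np.arctan2(e[:,1],e[:,0])).round(0))
    z=cv2.resize(d['img'][y0:y1,x0:x1],None,fx=6,fy=6,interpolation=cv2.INTER_CUBIC);cv2.imwrite(f'pics/z{n}.png',z[:,:,::-1])
d=load('wl')
z=cv2.resize(d['img'][80:260,150:350],None,fx=3.3,fy=3.3,interpolation=cv2.INTER_CUBIC);cv2.imwrite('pics/zlid.png',z[:,:,::-1])
E
```

```text
wg [[237.0, 169.0], [302.0, 162.0], [305.0, 193.0], [241.0, 201.0]] [378.  210.1  34. ] [45.8 29.7 50.5 30.7] [ 128.   38.  -51. -150.]
wl [[400.0, 174.0], [467.0, 154.0], [471.0, 171.0], [405.0, 191.0]] [384.2 212.2  34. ] [44.2 17.  46.2 17.7] [ 127.   49.  -52. -138.]
```

View pics/zwg.png

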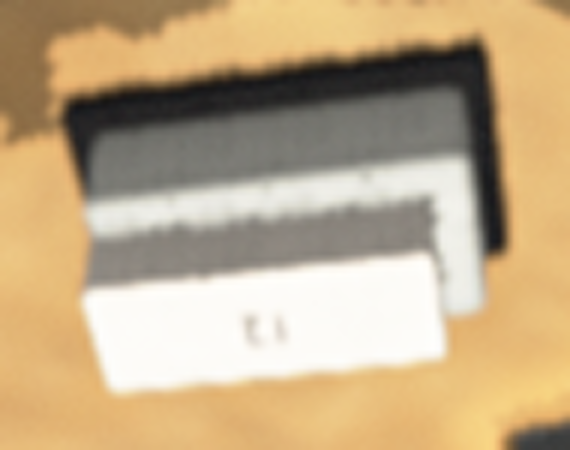

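View pics/zlid.png

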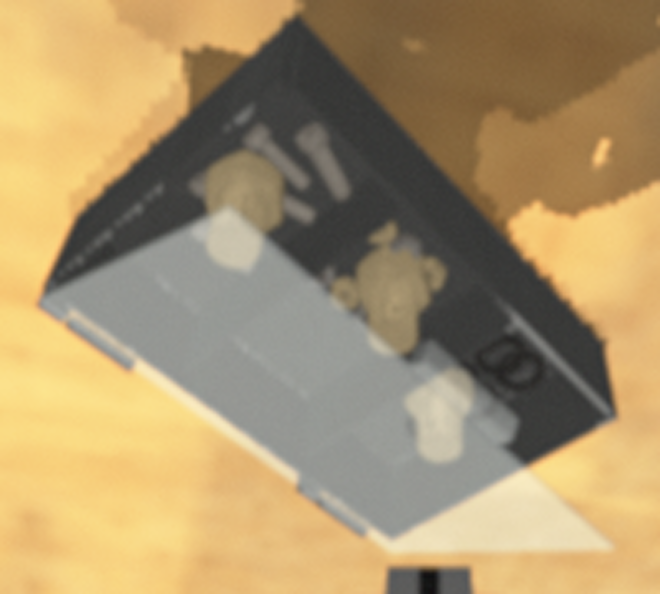

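```bash
python3 - <<'E'
from h import *
d=load('wl');s=load('scene0');f=lambda u,v:(150+u/3.3-.35,80+v/3.3-.35)
a,b=onz(d,*f(40,300),33),onz(d,*f(390,543),33);print('hinge R,L',a.round(1),b.round(1),np.linalg.norm(a-b))
g=lambda u,v:(225+u/4-.375,150+v/4-.375)
FL,e1=tri(s,g(362,293),d,f(612,548));FR,e2=tri(s,g(355,467),d,f(230,208));print(FL.round(1),e1,FR.round(1),e2,np.linalg.norm(FL-FR))
c,e=onz(d,*f(615,415),31),onz(d,*f(300,20),31);print('front rim L,R',c.round(1),e.round(1),np.linalg.norm(c-e))
print('centre',((a+b+c+e)/4).round(1),'depth',np.linalg.norm((a+b-c-e)[:2])/2)
v=(c+b)/2-(a+e)/2;print(np.degrees(np.arctan2(v[1],v[0])))
E
```

```text
hinge R,L [430.1  22.2  33. ] [493.7 114.   33. ] 111.63622291750931
[443.9 154.9  64.5] 1.0394757136322048 [376.5  61.8  64.1] 0.3565330480469772 114.89957577458843
front rim L,R [434.2 157.   31. ] [357.1  67.3  31. ] 118.27949635373135
centre [428.8  90.1  32. ] depth 79.50227092746997
52.20737093219774
```

Measurements agree: hinge middle ≈(463.5,69), lid middle ≈(431,92), gauge ≈(384,212) with its long side at 127.5°. Next I'll push the lid shut, using force feedback.

```bash
python3 - <<'E'
from h import *
robot.move_l([415.5,104.,72.],feed=80)
f0=np.array(robot.get_ft_force());print('f0',f0)
for z in [62,54,46,42,40,39,38,37,36,35,34,33.5,33,32.5,32,31.5]:
    s=(72-z)/39
    robot.move_l([415.5-3.5*s,104+2.6*s,float(z)],feed=50)
    f=np.array(robot.get_ft_force())-f0
    print(z,f.round(1))
    if f[2]>7:break
snap('side','s3');snap('wrist','w4');print(robot.get_clock(),robot.get_tcp_pos())
z=cv2.imread('pics/w4.png');cv2.imwrite('pics/zw4.png',z)
E
```

```text
f0 [-0.14128479 -0.39130326 -0.80858559]
62 [0.4 0.5 0.4]Traceback (most recent call last):
  File "<stdin>", line 6, in <module>
workcell.PlanningError: the arm cannot follow that straight line within its joint ranges
```

```bash
python3 - <<'E'
from clr import *
q=np.array(robot.get_joints());print(q.round(2))
for P in[(415.,104.,62.),(412.,106.6,31.)]:
  for t in(.25,.3,.35,.4):
    for az in(.1,.25,.4,.6):
      j=kin.ik(list(P),quat(az,t,0))
      if j is not None:print(P,t,az,np.round(j,2),clear(j),np.abs(j-q).max().round(2))
E
```

```text
[-0.13  0.04 -0.18  2.45  0.15  0.2   1.37]
(415.0, 104.0, 62.0) 0.25 0.1 [-0.17  0.12 -0.17  2.27  0.16  0.52  1.2 ] (84, 116, 62) 0.31
(415.0, 104.0, 62.0) 0.25 0.25 [-0.12  0.11 -0.19  2.27  0.07  0.51  1.46] (88, 116, 62) 0.3
(415.0, 104.0, 62.0) 0.25 0.4 [-0.06  0.12 -0.2   2.27 -0.02  0.51  1.72] (90, 116, 62) 0.35
(415.0, 104.0, 62.0) 0.25 0.6 [ 0.01  0.13 -0.23  2.26 -0.13  0.53  2.06] (91, 110, 62) 0.68
(415.0, 104.0, 62.0) 0.3 0.1 [-0.19  0.09 -0.16  2.32  0.21  0.45  1.15] (97, 123, 62) 0.25
(415.0, 104.0, 62.0) 0.3 0.25 [-0.12  0.09 -0.19  2.32  0.08  0.44  1.45] (102, 124, 62) 0.23
(415.0, 104.0, 62.0) 0.3 0.4 [-0.05  0.1  -0.21  2.31 -0.06  0.44  1.76] (105, 125, 62) 0.39
(415.0, 104.0, 62.0) 0.3 0.6 [ 0.04  0.11 -0.24  2.3  -0.2   0.47  2.15] (106, 118, 62) 0.77
(415.0, 104.0, 62.0) 0.35 0.1 [-0.21  0.07 -0.15  2.36  0.27  0.38  1.07] (111, 132, 62) 0.3
(415.0, 104.0, 62.0) 0.35 0.25 [-0.12  0.07 -0.19  2.36  0.09  0.36  1.44] (116, 135, 62) 0.16
(415.0, 104.0, 62.0) 0.35 0.4 [-0.03  0.08 -0.21  2.36 -0.11  0.37  1.82] (119, 136, 62) 0.45
(415.0, 104.0, 62.0) 0.35 0.6 
[... 1234 characters left out ...]
 2.4   0.43  0.29  0.9 ] (120, 163, 31) 0.48
(412.0, 106.6, 31.0) 0.35 0.25 [-0.14  0.14 -0.18  2.4   0.19  0.26  1.33] (126, 164, 31) 0.11
(412.0, 106.6, 31.0) 0.35 0.4 [-0.09  0.14 -0.17  2.4  -0.1   0.26  1.81] (130, 165, 31) 0.44
(412.0, 106.6, 31.0) 0.35 0.6 [ 0.08  0.17 -0.27  2.37 -0.33  0.3   2.29] (132, 157, 31) 0.92
(412.0, 106.6, 31.0) 0.4 0.1 [-0.26  0.13 -0.14  2.44  0.62  0.23  0.7 ] (132, 173, 31) 0.68
(412.0, 106.6, 31.0) 0.4 0.25 [ 0.35  0.18 -0.7   2.43  0.7   0.23  0.83] (143, 176, 31) 0.55
(412.0, 106.6, 31.0) 0.4 0.4 [ 0.57  0.21 -0.87  2.42  0.54  0.21  1.21] (149, 178, 31) 0.69
(412.0, 106.6, 31.0) 0.4 0.6 [ 0.21  0.16 -0.38  2.41 -0.47  0.24  2.45] (147, 169, 31) 1.08
```

```bash
python3 - <<'E'
from h import *
robot.move_l([415.5,104.,72.],rot=quat(.25,.32,0),feed=60)
f0=np.array(robot.get_ft_force());print('f0',f0)
for z in [62,54,46,42,40,39,38,37,36,35,34,33.5,33,32.5,32,31.5]:
    s=(72-z)/39
    robot.move_l([415.5-3.5*s,104+2.6*s,float(z)],feed=50)
    f=np.array(robot.get_ft_force())-f0
    print(z,f.round(1))
    if f[2]>7:break
snap('side','s3');snap('wrist','w4');print(robot.get_clock(),robot.get_tcp_pos())
E
```

```text
f0 [-0.66808051 -0.04519591  0.17205536]
62 [ 0.5  0.1 -0.4]
54 [1.5 0.1 0.6]
46 [ 0.8 -0.2 -0.2]
42 [ 1.   0.6 -0. ]
40 [ 0.4 -0.1 -0.3]
39 [ 0.2 -1.1 -0.9]
38 [-0.2 -0.2 -0.1]
37 [ 1.   0.2 -0.2]
36 [ 0.1 -0.1 -0.2]
35 [0.8 0.5 1.3]
34 [-2.8 -0.8  7.7]
11.225 [412.48246209 106.56399588  34.56190834]
```

View pics/w4.png

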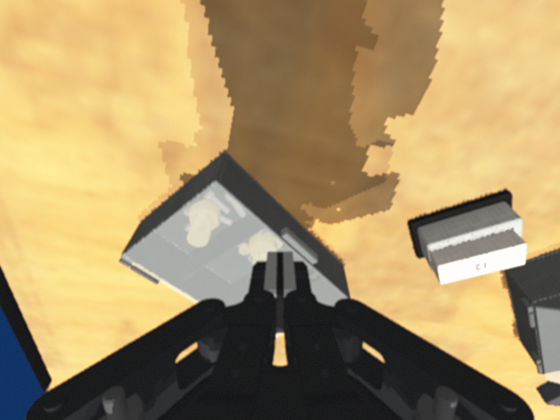

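```bash
python3 - <<'E'
from clr import *
robot.move_l([412.,106.6,33.],feed=30);print(robot.get_ft_force())
robot.move_l([412.,106.6,100.],feed=150)
snap('wrist','w5');snap('side','s5');snap('scene','c5')
q=np.array(robot.get_joints())
for t in(.2,.25,.3,.35):
    a=kin.ik([384.2,212.2,100.],quat(.654,t,0));b=kin.ik([384.2,212.2,25.],quat(.654,t,0))
    for j in(a,b):
        if j is not None:print(t,np.round(j,2),clear(j),path(q,j))
print(robot.get_clock(),robot.get_ft_force())
s=cv2.imread('pics/s5.png')[170:270,190:400];c=cv2.imread('pics/c5.png')[150:300,225:375]
cv2.imwrite('pics/z5.png',np.hstack([cv2.resize(s,(500,300)),cv2.resize(c,(300,300))]))
E
```

```text
[-5.80747861 -2.56783279 15.15549617]
0.2 [-0.23  0.1  -0.31  2.15  0.01  0.69  1.68] (37, 84, 100) (np.int64(37), np.int64(80), np.int64(98))
0.2 [-0.26  0.25 -0.29  2.23  0.1   0.48  1.6 ] (65, 155, 25) (np.int64(65), np.int64(94), np.int64(25))
0.25 [-0.22  0.07 -0.3   2.2  -0.02  0.63  1.71] (48, 82, 100) (np.int64(48), np.int64(81), np.int64(98))
0.25 [-0.26  0.22 -0.29  2.28  0.08  0.4   1.62] (79, 156, 25) (np.int64(79), np.int64(94), np.int64(25))
0.3 [-0.21  0.05 -0.3   2.24 -0.05  0.56  1.75] (62, 84, 100) (np.int64(62), np.int64(84), np.int64(98))
0.3 [-0.25  0.21 -0.28  2.32  0.05  0.32  1.66] (92, 159, 25) (np.int64(88), np.int64(94), np.int64(25))
0.35 [-0.2   0.02 -0.3   2.29 -0.1   0.49  1.8 ] (77, 91, 100) (np.int64(77), np.int64(91), np.int64(98))
0.35 [-0.24  0.19 -0.29  2.37  0.02  0.24  1.7 ] (105, 166, 25) (np.int64(88), np.int64(94), np.int64(25))
12.225 [ 1.04402214 -1.01046813 -0.38069911]
```

View pics/z5.png

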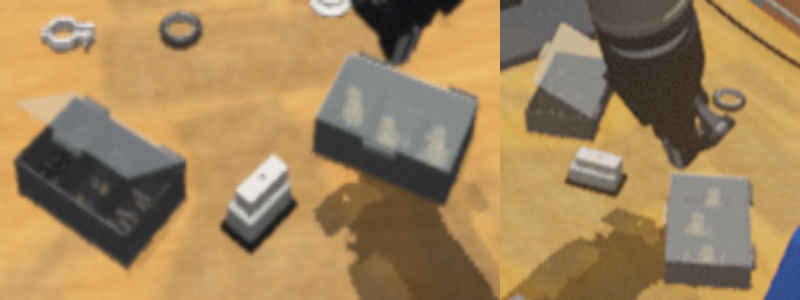

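View pics/w5.png

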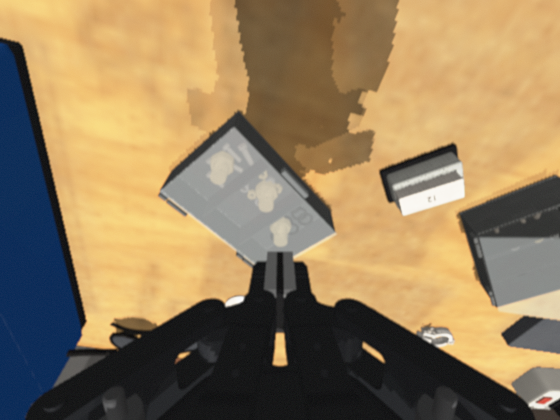

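```bash
python3 - <<'E'
from clr import *
d=load('w5')
c=[onz(d,u,v,33) for u,v in((163,190),(335,232),(238,113))];print(np.round(c,1).tolist(),((c[0]+c[1])/2).round(1))
q=np.array(robot.get_joints())
R=quat(.654,.35,0)
robot.move_l([412.,106.6,75.],feed=150);q=np.array(robot.get_joints())
j=kin.ik([384.2,212.2,65.],R);print(clear(j),path(q,j))
robot.movep([384.2,212.2,65.],R)
set_gripper(64.)
print(robot.get_ft_force(),robot.get_finger_gap(),robot.get_clock())
snap('wrist','w6');snap('side','s6')
E
```

```text
[[425.9, 25.0, 33.0], [433.2, 156.8, 33.0], [358.5, 67.2, 33.0]] [429.6  90.9  33. ]
(94, 126, 65) (np.int64(94), np.int64(117), np.int64(65))
[ 0.43757595  0.37403433 -0.17788966] 64.02033922180557 13.675
```

View pics/w6.png

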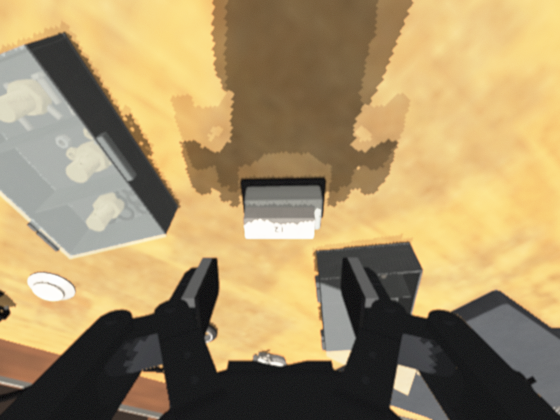

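```bash
python3 - <<'E'
from h import *
f0=np.array(robot.get_ft_force())
robot.move_l([384.2,212.2,36.],feed=80)
for z in(33,30,28,26.5,25.5):
    robot.move_l([384.2,212.2,float(z)],feed=30);f=np.array(robot.get_ft_force())-f0;print(z,f.round(1))
    if f[2]>4:break
snap('wrist','w7')
set_gripper(36.,50.);print('gap',robot.get_finger_gap(),np.array(robot.get_ft_force())-f0,robot.get_clock())
snap('wrist','w8')
E
```

```text
33 [ 0.  -0.3 -1. ]
30 [-0.5  1.4 -1.8]
28 [-0.5  1.9 -1.8]
26.5 [-0.4  0.2 -1.1]
25.5 [-0.9  1.2 -1.2]
gap 42.21916828932281 [-3.41267504 -1.69022381  6.62779608] 15.9167
```

View pics/w8.png

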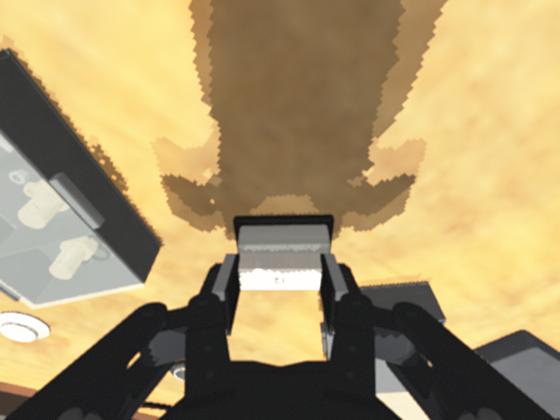

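```bash
python3 - <<'E'
from clr import *
robot.move_l([384.2,212.2,68.],feed=60)
print(robot.get_finger_gap(),robot.get_ft_force(),robot.get_clock());snap('wrist','w9')
q=np.array(robot.get_joints())
for az in(.2,.4,.654):
  for t in (.3,.35):
    for z in(68.,36.5):
        j=kin.ik([430.,92.,z],quat(az,t,0))
        if j is not None:print(az,t,z,np.round(j,2),clear(j),path(q,j))
E
```

```text
41.82617623146965 [-0.11011298 -0.53950334 -0.55109547] 16.825
0.2 0.3 68.0 [-0.12  0.1  -0.16  2.29  0.08  0.46  1.43] (94, 116, 68) (np.int64(92), np.int64(116), np.int64(67))
0.2 0.3 36.5 [-0.13  0.17 -0.14  2.32  0.13  0.36  1.39] (105, 147, 36) (np.int64(93), np.int64(123), np.int64(36))
0.2 0.35 68.0 [-0.11  0.08 -0.16  2.33  0.1   0.39  1.41] (107, 126, 68) (np.int64(93), np.int64(123), np.int64(67))
0.2 0.35 36.5 [-0.15  0.15 -0.13  2.36  0.16  0.28  1.35] (118, 156, 36) (np.int64(93), np.int64(123), np.int64(36))
0.4 0.3 68.0 [-0.    0.11 -0.21  2.28 -0.08  0.46  1.83] (97, 112, 68) (np.int64(93), np.int64(112), np.int64(67))
0.4 0.3 36.5 [-0.02  0.18 -0.2   2.31 -0.06  0.36  1.82] (110, 140, 36) (np.int64(93), np.int64(123), np.int64(36))
0.4 0.35 68.0 [ 0.02  0.09 -0.22  2.32 -0.13  0.39  1.89] (112, 123, 68) (np.int64(93), np.int64(123), np.int64(67))
0.4 0.35 36.5 [ 0.01  0.16 -0.22  2.35 -0.12  0.29  1.88] (124, 150, 36) (np.int64(93), np.int64(123), np.int64(36))
0.654 0.3 68.0 [ 0.13  0.13 -0.27  2.25 -0.23  0.51  2.27] (92, 102, 68) (np.int64(92), np.int64(102), np.int64(67))
0.654 0.3 36.5 [ 0.1   0.2  -0.25  2.28 -0.25  0.41  2.3 ] (106, 130, 36) (np.int64(93), np.int64(123), np.int64(36))
0.654 0.35 68.0 [ 0.17  0.12 -0.29  2.29 -0.33  0.46  2.39] (106, 112, 68) (np.int64(93), np.int64(112), np.int64(66))
0.654 0.35 36.5 [ 0.16  0.19 -0.28  2.32 -0.37  0.36  2.44] (120, 139, 37) (np.int64(93), np.int64(123), np.int64(37))
```

View pics/w9.png

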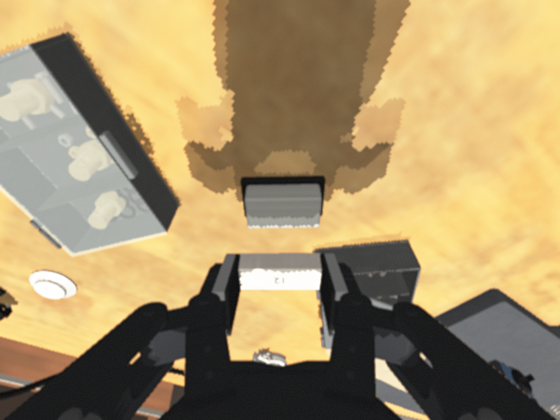

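```bash
python3 - <<'E'
from h import *
R=quat(.654,.35,0);x,y=430.2,91.8
robot.movep([x,y,68.],R)
f0=np.array(robot.get_ft_force());snap('wrist','w10')
robot.move_l([x,y,41.],feed=60)
for z in(39,38,37.5,37,36.5,36,35.5,35):
    robot.move_l([x,y,float(z)],feed=20);f=np.array(robot.get_ft_force())-f0;print(z,f.round(1))
    if f[2]>3:break
snap('wrist','w11');print(robot.get_clock(),robot.get_finger_gap())
E
```

```text
39 [-1.3 -0.6  0.4]
38 [ 0.  -1.   0.3]
37.5 [-0.2  0.   0.1]
37 [-0.7 -0.4 -0.4]
36.5 [-1.2 -0.8  1.4]
36 [-3.6 -0.9  7.8]
19.725 41.92287556619556
```

View pics/w11.png

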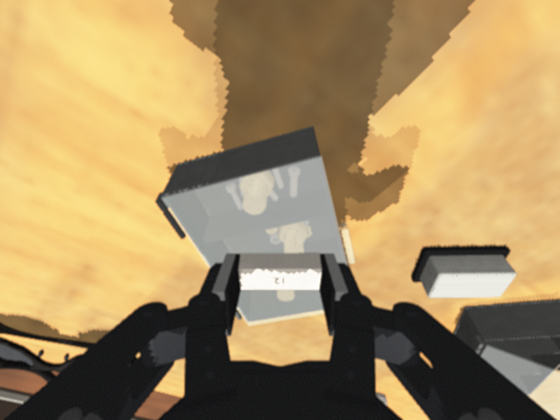

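```bash
python3 - <<'E'
from clr import *
x,y=430.2,91.8
robot.move_l([x,y,36.5],feed=20)
set_gripper(64.);print(robot.get_finger_gap(),robot.get_ft_force())
robot.move_l([x,y,85.],feed=80)
snap('wrist','w12');snap('side','s12');snap('scene','c12');print(robot.get_ft_force(),robot.get_clock())
W=np.array([-0.13,-0.08,-0.17,2.39,0.02,0.38,1.50]);q=np.array(robot.get_joints());A=W.copy();A[0]-=1
print(clear(q),path(q,W),path(q,A))
d=load('w12');print([onz(d,u,v,33).round(1).tolist() for u,v in((163,190),)])
s=cv2.imread('pics/s12.png')[170:270,190:400];c=cv2.imread('pics/c12.png')[150:300,225:375]
cv2.imwrite('pics/z12.png',np.hstack([cv2.resize(s,(500,300)),cv2.resize(c,(300,300))]))
E
```

```text
64.39627085787896 [-0.50493182  0.02494946 -0.52902156]
[-0.36094386 -0.28143143 -0.14507284] 21.225
(96, 98, 84) (np.int64(96), np.int64(98), np.int64(84)) (np.int64(86), np.int64(98), np.int64(84))
[[464.1, 23.2, 33.0]]
```

View pics/w12.png

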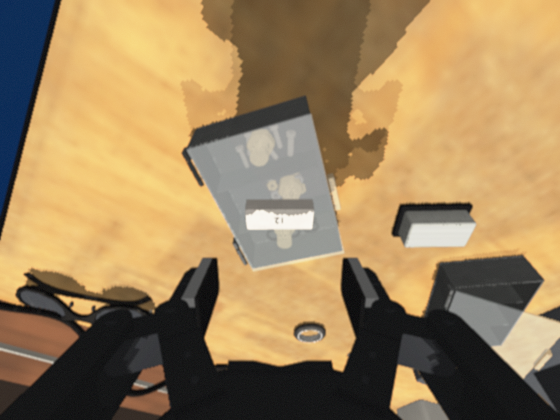

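View pics/z12.png

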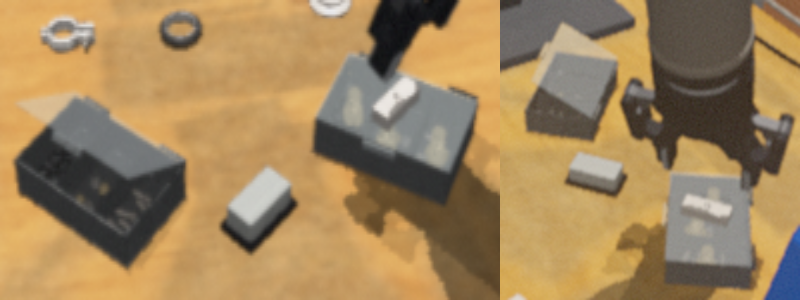

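```bash
python3 - <<'E'
from h import *
d=load('w12')
c=np.array([onz(d,u,v,33) for u,v in((188,150),(309,113),(343,248),(252,269))]);print(c.round(1).tolist(),'edges',np.linalg.norm(np.diff(np.r_[c,c[:1]],axis=0),axis=1).round(1),'centre',c.mean(0).round(1))
b=np.array([onz(d,u,v,45) for u,v in((245,208),(313,206),(314,227),(247,231))]);print('block',b.mean(0).round(1),np.linalg.norm(np.diff(np.r_[b,b[:1]],axis=0),axis=1).round(1))
for n in('s12','c12'):
    e=load(n);print(n,'proj lid centre(33), block top(45)',proj(e,c.mean(0)).round(1),proj(e,b.mean(0)).round(1))
E
```

```text
[[428.2, 23.0, 33.0], [368.4, 64.7, 33.0], [431.9, 153.9, 33.0], [494.1, 112.8, 33.0]] edges [ 72.9 109.5  74.5 111.4] centre [430.7  88.6  33. ]
block [429.3  91.4  45. ] [42.4 17.8 44.5 19.7]
s12 proj lid centre(33), block top(45) [358.  205.9] [357.4 201.9]
c12 proj lid centre(33), block top(45) [328.6 258.1] [327.6 252.8]
```

```bash
python3 - <<'E'
from h import *
print(robot.get_ft_force(),robot.get_joint_velocities(),robot.get_clock())
job.job_done()
E
```

```text
[-0.36094386 -0.28143143 -0.14507284] [-1.25575226e-03  2.30759712e-03 -4.80294044e-04 -1.57377911e-03
  1.34489342e-03  3.73517421e-05 -5.94611237e-04] 21.225
the job is handed in; nothing more can be done
```

The loaded box (the right-hand one, with the three brass adaptors) is shut, and the gauge block lies flat on the middle of its lid. I handed the job in at 21.2 s of the 58 s allowed.

- **Lid:** I pushed it down with the closed fingers under force feedback. It seated, I pressed on to 15 N, and it stayed shut in later views from all three cameras.
- **Gauge block:** I gripped it across its 44 mm side with the tool tilted under the hose, then lowered it onto the lid until the force reading showed contact. It touched down at the expected height, within about 0.5 mm.
- **Last checks:**
  - The block centre measured (429, 91) mm and the lid centre (431, 89) mm, so it sits about 3 mm off the middle, close to the measurement accuracy.
  - The other box's lid still stands ajar, as it was at the start.
  - The gripper is open and clear of everything, and the wrist force reads about zero.
- **What went wrong or disagreed:**
  - One straight-line move was refused because the arm could not follow it within its joint ranges at a 0.45 rad tilt. Nothing moved, and I redid it at 0.32 rad.
  - The lid outline measured about 110 × 74 mm in the last view, against a nominal 116 × 76 to 81 mm. I put this down to reading its corners by eye.
  - The finger gap read 42 mm while holding the 44 mm block, probably from the pads giving a little.

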